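# Shut and bolt the guard lid of the polishing tumbler

## Task

Make the small bench polishing tumbler safe to run: push its hinged guard lid down until it is fully shut, then press the sprung catch plate on the front deck fully down with one fingertip and keep it down while the other fingertip pushes the bolt's thumb piece all the way home, so that the bolt passes over the lid's tongue. Then take the hand away, so that the catch springs back up and locks the bolt. Work by pushing only, without forcing anything, pick nothing up, and leave the things standing round the tumbler where they are.

Things in the scene. Friction and masses are not known exactly. Their poses are not given: they have to be found in the camera images.
- tumbler: Polishing tumbler, off-white housing 230 (x) x 180 (y) mm, fixed. Origin: centre of its underside, on the bench; +x to its back, +y to its left seen from the front, z up. Flat front deck 75 mm up, x -115 to -20 mm. On it, along y: catch plate (line x = -93 mm) and bolt (x = -48 mm), 45 mm apart, for one fingertip each; nothing on the deck is above 113 mm. Behind: the lid, x -18 to 113 mm.
- lid (a joint): Angle of the guard lid (rad): 0 = fully shut against a stop, larger = open. Its hinge is at the back, 78 mm up; it stays where it is left and shuts when its front rail is pushed down with about 2 to 5 N.
- lid_edge (a point): Middle of the top of the lid's grey front rail (24 mm in x, 176 mm in y): the place to push. Lid shut: at x = -7, y = 0, 89 mm above the bench (tumbler frame). The clear window behind the rail lies 4 mm lower.
- lid_tongue (a point): Front end of the steel tongue (16 mm wide in y, 4 mm thick, top face) that reaches 42 mm forward from the lid's rail at y = +42 mm. Lid shut: at x = -62 mm, 80 mm above the bench, 3 mm below the path of the bolt; if the lid is not shut the tongue blocks the bolt, or the bolt blocks the tongue.
- catch (a joint): How far the sprung catch plate is pressed down (m): 0 = up, its tooth in a notch of the bolt, blocking it; 0.008 = fully down on a stop. Bolt free from 0.005. 2.5 N starts it, 6 N takes it fully down; let go, it springs up, but only if the bolt is at 0 or at 0.026 (within 1.5 mm), where its notches are; between them the tooth rides under the bar.
- catch_plate (a point): Middle of the top of the catch plate: flat steel, 26 mm (x) by 84 mm (y), moving straight down. At x = -93, y = -20 mm in the tumbler's frame; its top is 102 mm above the bench when up, 94 mm when pressed. A fingertip may slide along it.
- bolt (a joint): How far the bolt is slid (m): 0 = open, 0.026 = fully home against a stop, over the tongue and in the keeper. It slides along the tumbler's +y, needs 1 to 3 N when the catch is down, and stays where it is left.
- bolt_thumb_piece (a point): Middle of the top of the bolt's thumb piece, an upright steel tab 24 mm (x) x 8 mm (y), top 113 mm above the bench. Bolt open: at x = -48, y = -16 mm in the tumbler's frame. Push it towards +y from its -y side, above the bar it stands on (bar top 89 mm; bridges over the bar top 93 mm, the nearest 31 mm from the tab's centre on the -y side).
- bur_block: Bystander: dark block of burs, 42 x 86 x 50 mm, origin at the centre of its underside. Leave alone.
- plaster_arch: Bystander: yellowish plaster arch model, 59 x 62 x 31 mm, origin at the centre of its underside. Leave alone.
- polish_wheel: Bystander: brown polishing wheel lying flat, 40 mm across, 10 mm high, origin at the centre of its underside. Leave alone.
- bottle: Bystander: small liquid bottle with a screw cap, 38 mm across, 86 mm high, origin at the centre of its underside. Leave alone.

How it is judged:
On the way, in this order (a step that is already met when the one before it is completed fails the run):
1. the guard lid is shut, with the bolt still open (value of joint lid below 0.02 rad and value of joint bolt below 0.003 m and value of joint catch below 0.004 m), for 0.1 s.
2. a finger holds the catch plate down, with the bolt still open (value of joint catch above 0.006 m and contact force between the fingers and catch above 1 N and value of joint bolt below 0.01 m), for 0.05 s.
3. the bolt is home while a finger still holds the catch plate down (value of joint bolt above 0.0235 m and value of joint catch above 0.006 m and contact force between the fingers and catch above 1 N), for 0.05 s.
At the end, for the whole second after the job is handed in: The guard lid is shut (within 0.02 rad), the bolt is home (within 2.5 mm of its stop), the catch has sprung back up into the bolt's notch (within 1.5 mm), and the bystanders stand within 20 mm of where they stood (value of joint lid below 0.02 rad and value of joint bolt above 0.0235 m and value of joint catch below 0.0015 m and distance of each of bur_block, plaster_arch, polish_wheel, bottle from where it was at the start of the episode below 0.02 m); the robot touches nothing.
It fails at once if a bystander was picked up, knocked over or moved by more than 20 mm (distance of any of bur_block, plaster_arch, polish_wheel, bottle from where it was at the start of the episode above 0.02 m or angle between bottle's own z axis and vertical above 0.5 rad).
It fails at once if the tumbler was forced: the robot pressed on it with more than 60 N (contact force between any of the arm, the fingers and tumbler above 60 N).
It also fails if it takes over 38 s, if anything falls off the work surface, if the arm or the gripper's body presses on something with over 40 N, if the wrist force passes 120 N, or if a joint passes its speed limit or range.

## Robot

A 7-joint arm with a two-finger parallel gripper is mounted at the origin on a cart in front of the work surface, level with it; the furniture and walls round the work are solid. World frame = base frame: x ahead of the robot, y to its left, z up, the work surface at z = 0. Lengths are in m, angles in rad, forces in N, time in s.
With the tool pointing down it reaches from about 0.425 to 0.875 m from the base axis. Payload 4.7 kg.
Tool frame: the origin (TCP) lies midway between the tips of the shut fingers; the grasp point (between the pads) lies 19 mm behind it; z points along the fingers, y is the direction in which the jaws open and shut (so a half turn about z gives the same grasp; the last joint's range is limited). The gripper opens to 87 mm and grips with 3 to 60 N. Pads are 19 mm wide; open, the fingers measure 117 mm over their backs; the gripper's body (75 mm by 190 mm) begins 51 mm behind the grasp point.
Start: joints at [-1.16, 0.321, -0.07, 1.45, 0.023, 1.371, -0.057], TCP at [0.251, 0.6, 0.223] pointing down, gripper open.
Joint ranges: [-2.86, 2.86], [-0.3, 2.09], [-1.38, 1.24], [0.06, 2.45], [-1.56, 4.7], [0.09, 2.05], [-2.69, 2.69]. Speed limits (rad/s): [2.57, 2.57, 3.14, 3.14, 3.14, 3.14, 3.14].

## Interface

Orientations are given as a rotation vector (axis times angle).
In Python, from bench import monitor, eyes, order gives the robot as it stands. The module is installed in compiled form; this text tells all that it offers.
- The arm moves only by the shell command python3 -m pendant 'ROWS' [FORCE]. ROWS is JSON, a list of rows, each a list of 3 entries, a list of its own where there are three numbers: the turn, a rotation vector about the tool's x, y, z in degrees, then the shift along the tool's x, y, z in m, then the gripper command: -1 is fully open, 1 is shut, values between are in proportion. In form: [[[rx, ry, rz], [tx, ty, tz], hand], ...]. A call has 1 to 8 rows; each row shifts and turns the commanded pose from where the row before left it, along the tool's axes as they then stand; what a row does not reach is not made up. A row lasts 1/8 s, in which the tool goes at most 62.5 mm and 10.7 degrees, less where a joint would pass 70% of its speed; a pose out of reach is approached as far as the arm can. A call is refused whole if a number of a shift passes 0.0625 or a number of a turn 10.7, either way. A call with a gripper value outside its range is refused whole. The fingers move at their own pace and stop on an object; FORCE is the grip in N (left out, the last holds). Time passes only in rows, so rows that do not move let the fingers close. It gives the time, the measured TCP pose, the force and the opening at its end, in the units of the state.
- monitor.get_state(): the state, without advancing time (a new reading comes with each control period).
- eyes.get_image(name): name is "side" or "top" or "wrist"; returns a dict with "color" (420x560x3 uint8, red, green, blue), "range_z" (420x560 float32, m along the optical axis (not along the pixel's ray), 0 where there is no reading), "fx", "fy", "cx", "cy" (pixels), "world_to_cam" (4x4, takes a point from world to camera coordinates). Camera axes: x right, y up, looking along -z (the intrinsics and any distortion apply to the point x, -y, -z); pixel columns grow to the right and rows downward; lengths in m; the calibration is good to about 2 mm. A picture is of the moment at which its call begins.
- order.close_job(): hands the job in, once; it reports no verdict.
The state is a dict: "time": time; "joint_positions": joint angles; "qd": joint speeds; "joint_torque": joint torques, N m; "position": TCP position; "tool_rot": TCP orientation; "ft_force": force on the tool from outside, world axes, zero at the start; "torque": the same for the moment, N m; "grip_width": opening from 0.0 (shut) to 1.0 (fully open).
Only numpy, scipy, OpenCV 4.12 (cv2) and the standard library are available. Lean on these libraries where they do the work, as an engineer would, in place of code of your own. Each camera call takes 0.05 s, during which the arm holds its last target.

## Working session

There is one attempt and no reset: what is moved stays moved. The work goes in short steps, Python scripts to look and compute and a shell command to move; the robot and the scene stay as the last step left them, time stands still between calls to the robot, and variables do not carry over. Pictures are saved under pics/ and viewed, and the job is handed in when it is done.

```bash
mkdir -p pics
cat > h.py <<'E'
from bench import monitor, eyes, order
import numpy as np, cv2, pickle
def snap(n,f):
    d=eyes.get_image(n); cv2.imwrite('pics/'+f+'.png',d['color'][...,::-1]); pickle.dump(d,open('pics/'+f+'.pkl','wb')); return d
def pts(d):
    h,w=d['range_z'].shape; u,v=np.meshgrid(np.arange(w),np.arange(h)); z=d['range_z']
    P=np.stack([(u-d['cx'])/d['fx']*z,-(v-d['cy'])/d['fy']*z,-z],-1)
    M=np.linalg.inv(d['world_to_cam']); Q=P@M[:3,:3].T+M[:3,3]; Q[z==0]=np.nan; return Q
E
python3 - <<'E'
from h import *
np.set_printoptions(precision=4,suppress=True)
for n in ['top','side','wrist']:
    d=snap(n,n+'0'); print(n,d['fx'],d['cx'],d['cy'],[k for k in d]); print(d['world_to_cam'])
s=monitor.get_state(); print(s)
E
```

```text
top 404.03354784482485 273.6251907359148 209.99617098510657 ['color', 'range_z', 'fx', 'fy', 'cx', 'cy', 'world_to_cam']
[[-0.0278 -0.9994 -0.0183  0.2257]
 [ 0.9846 -0.0306  0.1719 -0.5269]
 [-0.1724 -0.0132  0.9849 -0.924 ]
 [ 0.      0.      0.      1.    ]]
side 384.0766337075201 282.00419826517685 210.29680379729768 ['color', 'range_z', 'fx', 'fy', 'cx', 'cy', 'world_to_cam']
[[ 0.9488 -0.3159 -0.001  -0.4505]
 [ 0.2019  0.6041  0.7709 -0.2851]
 [-0.243  -0.7316  0.637  -0.6928]
 [ 0.      0.      0.      1.    ]]
wrist 342.98883669046967 278.1379569418589 206.59208075456132 ['color', 'range_z', 'fx', 'fy', 'cx', 'cy', 'world_to_cam']
[[ 0.3868  0.9222 -0.0013 -0.6494]
 [-0.8865  0.3714 -0.2761  0.0335]
 [-0.2541  0.1079  0.9611 -0.3907]
 [ 0.      0.      0.      1.    ]]
{'time': 0.15, 'joint_positions': array([-1.1599,  0.3217, -0.0701,  1.4514,  0.0226,  1.3708, -0.0569]), 'qd': array([ 0.0008, -0.0018,  0.0009, -0.003 , -0.0004,  0.002 ,  0.001 ]), 'joint_torque': array([ -0.0005, -49.1795,  -0.405 , -31.2877,  -0.0641,   0.0404,
         0.0001]), 'position': array([0.2511, 0.5991, 0.2217]), 'tool_rot': array([-0.619 , -3.0798,  0.0022]), 'ft_force': array([-0.3578, -0.2212,  1.0084]), 'torque': array([-0.0278,  0.0065,  0.0565]), 'grip_width': 1.0005306192900472}
```

View pics/top0.png

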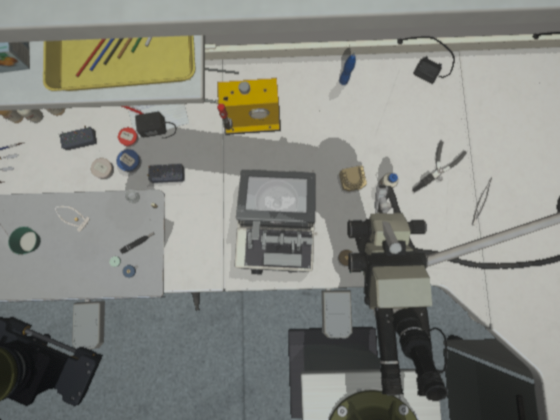

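View pics/side0.png

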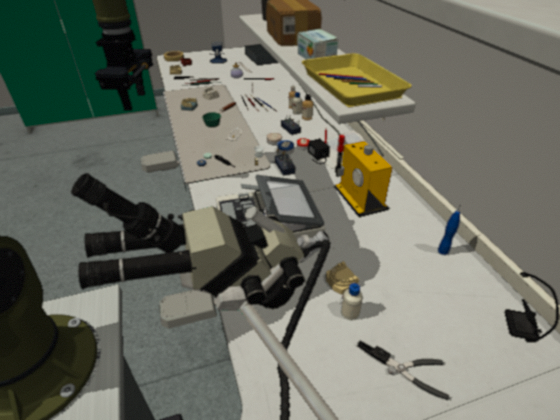

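Run:
```python
import pickle,cv2,numpy as np
from h import pts
d=pickle.load(open('pics/top0.pkl','rb'))
c=d['color'][140:300,190:440,::-1]
cv2.imwrite('pics/z1.png',cv2.resize(c,None,fx=3.2,fy=3.2,interpolation=cv2.INTER_CUBIC))
P=pts(d)
np.set_printoptions(precision=3,suppress=True)
for (u,v) in [(275,180),(240,175),(315,175),(240,222),(314,222),(238,266),(311,269),(275,265),(250,240),(350,178),(391,180),(345,257),(258,115),(400,290),(395,230),(410,225),(330,225),(300,120),(225,280),(388,340),(420,350)]: print(u,v,P[v,u])
H=np.nan_to_num(P[...,2]); cv2.imwrite('pics/h0.png',cv2.applyColorMap(np.clip(H/0.5*255,0,255).astype(np.uint8),cv2.COLORMAP_JET))
s=pickle.load(open('pics/side0.pkl','rb'))
c=s['color'][160:330,160:380,::-1]
cv2.imwrite('pics/z2.png',cv2.resize(c,None,fx=3.5,fy=3.5,interpolation=cv2.INTER_CUBIC))
```

```text
275 180 [0.596 0.204 0.091]
240 175 [0.611 0.286 0.093]
315 175 [0.606 0.111 0.088]
240 222 [0.502 0.289 0.077]
314 222 [0.491 0.121 0.12 ]
238 266 [0.401 0.295 0.072]
311 269 [0.39  0.128 0.074]
275 265 [0.401 0.21  0.08 ]
250 240 [0.458 0.265 0.093]
350 178 [0.614 0.017 0.018]
391 180 [ 0.59  -0.066  0.083]
345 257 [0.418 0.04  0.013]
258 115 [0.758 0.24  0.092]
400 290 [ 0.343 -0.014  0.266]
395 230 [ 0.456 -0.026  0.225]
410 225 [ 0.47  -0.068  0.185]
330 225 [0.499 0.071 0.001]
300 120 [ 0.779  0.135 -0.   ]
225 280 [ 0.371  0.335 -0.001]
388 340 [0.256 0.01  0.253]
420 350 [ 0.252 -0.018  0.335]
```

View pics/z1.png

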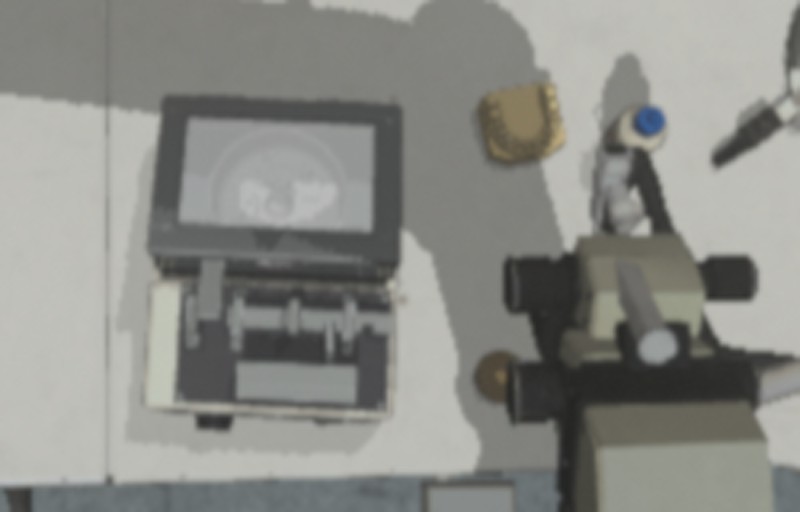

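View pics/z2.png

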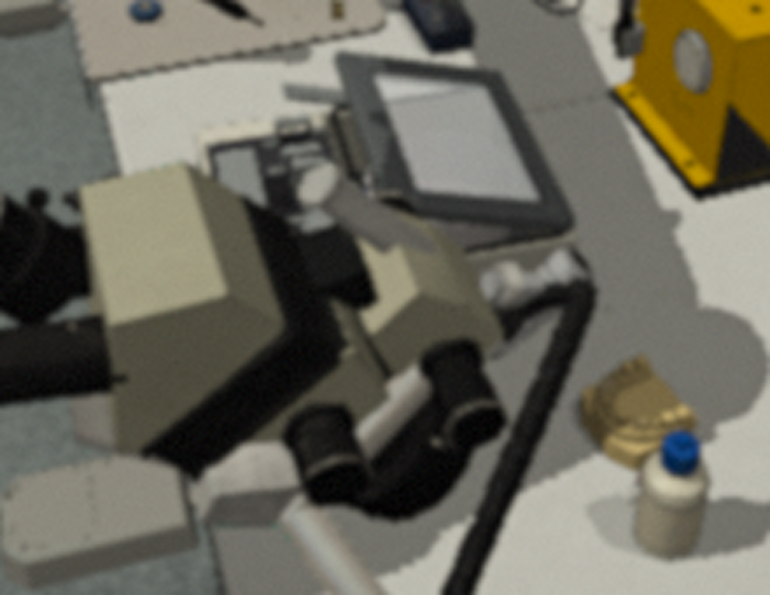

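View pics/h0.png

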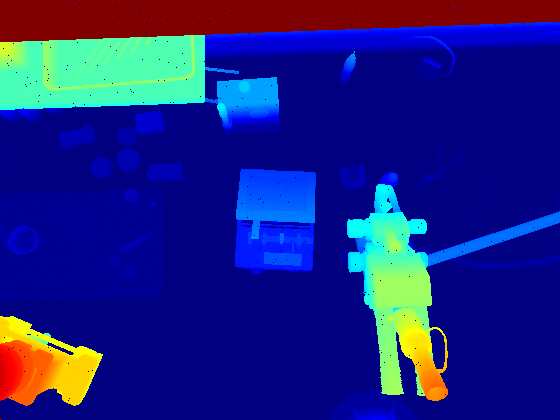

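View pics/wrist0.png

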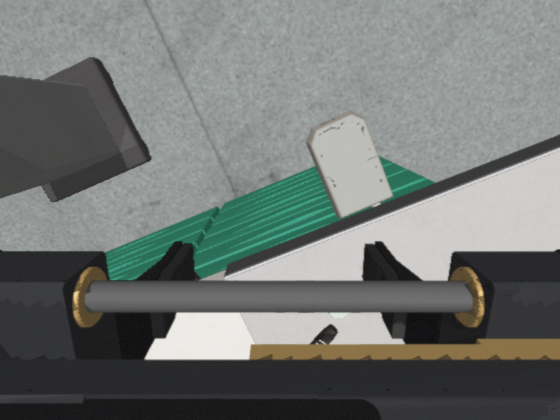

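```bash
cat > fit.py <<'E'
import pickle,cv2,numpy as np,sys
from h import pts
np.set_printoptions(precision=4,suppress=True)
d=pickle.load(open('pics/top0.pkl','rb'))
P=pts(d); X,Y,Z=P[...,0],P[...,1],P[...,2]
m=(Z>0.05)&(Z<0.16)&(X>0.36)&(X<0.68)&(Y>0.09)&(Y<0.33)
n,l,st,_=cv2.connectedComponentsWithStats(m.astype(np.uint8)); k=1+np.argmax(st[1:,4]); m=l==k
r=cv2.minAreaRect((P[m][:,:2]*1000).astype(np.float32)); print('rect',r)
# deck only
f=m&(Z>0.07)&(Z<0.08)&(X<0.47); r=cv2.minAreaRect((P[f][:,:2]*1000).astype(np.float32)); print('front',r, cv2.boxPoints(r))
# lid plane
L=P[160:255,230:325][m[160:255,230:325]]; L=L[(L[:,0]>0.52)&(L[:,0]<0.60)]
A=np.c_[L[:,:2],np.ones(len(L))]; c=np.linalg.lstsq(A,L[:,2],rcond=None)[0]; print('lid plane',c)
for x in np.arange(0.38,0.65,0.01):
    s=m&(abs(X-x)<0.005); print(round(x,3),np.round([Y[s].min(),Y[s].max(),np.median(Z[s]),Z[s].max()],3) if s.any() else '')
mi=(Z>0.1)&(Y<0.12)&(Y>-.2)&(X>0.1)&(X<0.7)
for x in np.arange(0.12,0.66,0.03):
    s=mi&(abs(X-x)<0.015); 
    if s.any(): print('micro',round(x,2),np.round([Y[s].max(),Z[s].max()],3))
E
python3 fit.py
```

```text
rect ((503.1195983886719, 206.63644409179688), (180.0620574951172, 243.71900939941406), 85.65699768066406)
front ((431.63323974609375, 211.69464111328125), (180.1951904296875, 82.4955062866211), 88.02638244628906) [[387.307  123.071 ]
 [469.7536 120.2299]
 [475.9594 300.3182]
 [393.5128 303.1593]]
lid plane [-0.3219  0.0263  0.2794]
0.38 [0.255 0.258 0.051 0.052]
0.39 [0.126 0.258 0.073 0.078]
0.4 [0.126 0.302 0.076 0.106]
0.41 [0.125 0.302 0.079 0.106]
0.42 [0.125 0.302 0.08  0.106]
0.43 [0.124 0.302 0.076 0.105]
0.44 [0.121 0.302 0.076 0.094]
0.45 [0.121 0.299 0.078 0.116]
0.46 [0.121 0.299 0.09  0.132]
0.47 [0.12  0.299 0.077 0.13 ]
0.48 [0.12  0.299 0.076 0.127]
0.49 [0.119 0.296 0.076 0.128]
0.5 [0.119 0.296 0.124 0.131]
0.51 [0.12  0.296 0.123 0.13 ]
0.52 [0.119 0.293 0.119 0.126]
0.53 [0.118 0.293 0.114 0.123]
0.54 [0.117 0.291 0.11  0.12 ]
0.55 [0.117 0.291 0.107 0.115]
0.56 [0.116 0.289 0.104 0.112]
0.57 [0.116 0.289 0.101 0.109]
0.58 [0.111 0.287 0.098 0.107]
0.59 [0.112 0.287 0.095 0.103]
0.6 [0.111 0.285 0.092 0.099]
0.61 [0.111 0.286 0.091 0.095]
0.62 [0.138 0.286 0.09  0.095]
0.63 [0.232 0.288 0.086 0.09 ]
0.64 
micro 0.15 [-0.034  0.257]
micro 0.18 [0.028 0.379]
micro 0.21 [0.027 0.391]
micro 0.24 [0.026 0.375]
micro 0.27 [0.026 0.341]
micro 0.3 [0.029 0.301]
micro 0.33 [0.037 0.269]
micro 0.36 [0.031 0.27 ]
micro 0.39 [0.058 0.257]
micro 0.42 [0.057 0.274]
micro 0.45 [0.057 0.261]
micro 0.48 [0.058 0.224]
micro 0.51 [0.12  0.199]
micro 0.54 [0.12  0.191]
micro 0.57 [0.12  0.185]
```

```bash
python3 -m pendant '[[[0,0,10.2],[0,0,0],1],[[0,0,10.2],[0,0,0],1],[[0,0,10.2],[0,0,0],1],[[0,0,10.2],[0,0,-0.005],1],[[0,0,10.2],[0,0,-0.01],1],[[0,0,10.2],[0,0,-0.01],1],[[0,0,10.2],[0,0,-0.01],1],[[0,0,0],[0,0,0],1]]' 20
python3 - <<'E'
from h import *
from scipy.spatial.transform import Rotation as R
np.set_printoptions(precision=4,suppress=True)
s=monitor.get_state(); print(s['time'],s['joint_positions'],s['position']); print(R.from_rotvec(s['tool_rot']).as_matrix(), s['grip_width'])
d=pickle.load(open('pics/wrist0.pkl','rb')); W=d['world_to_cam']; c=-W[:3,:3].T@W[:3,3]
R0=R.from_rotvec([-0.619 , -3.0798,  0.0022]).as_matrix(); print('cam in tool',R0.T@(c-np.array([0.2511, 0.5991, 0.2217])), 'look',R0.T@-W[2,:3])
E
```

```text
time: 1.15
position: [0.2513, 0.5998, 0.2581]
tool_rot: [-2.298, -2.142, -0.002]
ft_force: [0.1, -0.1, -0.6]
grip_width: 0.175
1.15 [-1.2865  0.305   0.0918  1.4023 -0.0276  1.4343 -1.2653] [0.2513 0.5998 0.2581]
[[ 0.0702  0.9975  0.0006]
 [ 0.9975 -0.0702  0.001 ]
 [ 0.0011  0.0005 -1.    ]] 0.17477264312679475
cam in tool [ 0.0755  0.0001 -0.1623] look [-0.276   0.      0.9612]
```

```bash
python3 -m pendant '[[[0,0,0],[-0.02,0.01,-0.01],1],[[0,0,0],[-0.05,0.03,-0.01],1],[[0,0,0],[-0.05,0.03,0],1],[[0,0,0],[-0.05,0.03,0],1],[[0,0,0],[-0.05,0.03,0],1],[[0,0,0],[-0.05,0.03,0],1],[[0,0,0],[-0.05,0.03,0],1],[[0,0,0],[-0.05,0.03,0],1]]'
python3 -m pendant '[[[0,0,0],[-0.025,0.008,0],1],[[0,0,0],[0,0,0],1]]'
python3 - <<'E'
from h import *
from scipy.spatial.transform import Rotation as R
np.set_printoptions(precision=4,suppress=True)
s=monitor.get_state(); print(s['time'],s['joint_positions'],s['position'],s['tool_rot'],s['grip_width'],s['ft_force'])
d=snap('wrist','w1'); snap('side','s1')
P=pts(d); print(np.isnan(P[...,0]).mean())
E
```

```text
time: 2.15
position: [0.4443, 0.2111, 0.2778]
tool_rot: [-2.299, -2.141, -0.001]
ft_force: [0.0, 0.0, 0.6]
grip_width: 0.008
time: 2.4
position: [0.4507, 0.1854, 0.2779]
tool_rot: [-2.305, -2.135, -0.001]
ft_force: [-0.5, 0.2, 0.5]
grip_width: 0.003
2.4 [-0.8821 -0.0676  0.4189  1.7682  0.0272  1.4348 -0.5442] [0.4507 0.1854 0.2779] [-2.3045 -2.1345 -0.0008] 0.002850587833143583 [-0.4966  0.1663  0.4852]
0.003971088435374149
```

View pics/w1.png

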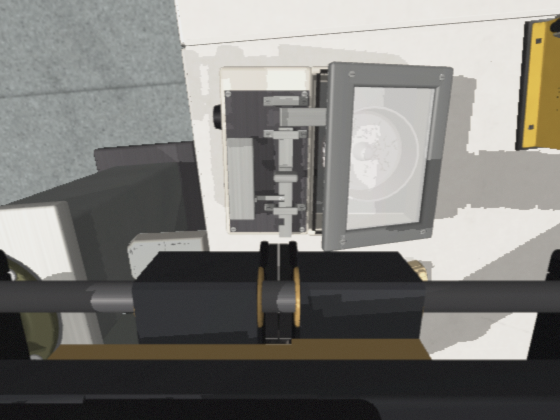

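View pics/s1.png

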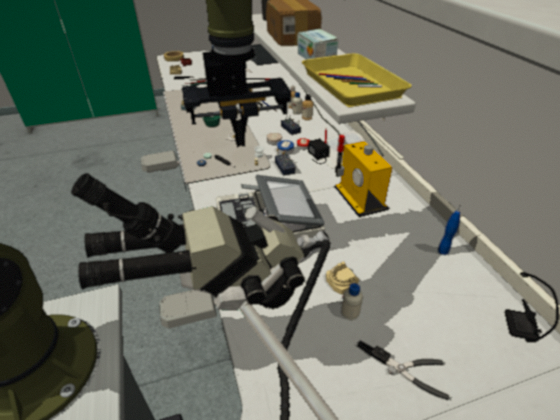

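```bash
cat > z.py <<'E'
import pickle,cv2,sys,numpy as np
d=pickle.load(open('pics/w1.pkl','rb'))
c=d['color'][55:250,205:345,::-1]
cv2.imwrite('pics/z3.png',cv2.resize(c,None,fx=3,fy=3,interpolation=cv2.INTER_CUBIC))
E
python3 z.py
python3 - <<'E'
import pickle,numpy as np
from h import pts
np.set_printoptions(precision=3,suppress=True)
d=pickle.load(open('pics/w1.pkl','rb'));P=pts(d)
for v in (150,180,198,210): print(v,[tuple(np.round(P[v,u],3)) for u in range(220,325,6)])
E
```

```text
150 [(np.float64(0.379), np.float64(0.216), np.float64(0.001)), (np.float64(0.398), np.float64(0.223), np.float64(0.074)), (np.float64(0.409), np.float64(0.225), np.float64(0.102)), (np.float64(0.414), np.float64(0.225), np.float64(0.101)), (np.float64(0.42), np.float64(0.224), np.float64(0.101)), (np.float64(0.426), np.float64(0.224), np.float64(0.102)), (np.float64(0.43), np.float64(0.221), np.float64(0.076)), (np.float64(0.437), np.float64(0.22), np.float64(0.076)), (np.float64(0.443), np.float64(0.22), np.float64(0.075)), (np.float64(0.449), np.float64(0.219), np.float64(0.076)), (np.float64(0.456), np.float64(0.22), np.float64(0.089)), (np.float64(0.462), np.float64(0.22), np.float64(0.089)), (np.float64(0.468), np.float64(0.219), np.float64(0.09)), (np.float64(0.474), np.float64(0.217), np.float64(0.076)), (np.float64(0.481), np.float64(0.217), np.float64(0.076)), (np.float64(0.487), np.float64(0.216), np.float64(0.073)), (np.float64(0.493), np.float64(0.216), np.float64(0.076)), (np.float64(0.503), np.float64(0.212), np.float64(0.047))]
180 [(np.float64(0.374), np.float64(0.17
[... 2452 characters left out ...]
float64(0.424), np.float64(0.155), np.float64(0.077)), (np.float64(0.431), np.float64(0.155), np.float64(0.076)), (np.float64(0.437), np.float64(0.155), np.float64(0.078)), (np.float64(0.444), np.float64(0.159), np.float64(0.093)), (np.float64(0.451), np.float64(0.158), np.float64(0.094)), (np.float64(0.457), np.float64(0.158), np.float64(0.093)), (np.float64(0.463), np.float64(0.157), np.float64(0.094)), (np.float64(0.47), np.float64(0.152), np.float64(0.078)), (np.float64(0.477), np.float64(0.151), np.float64(0.077)), (np.float64(0.488), np.float64(0.132), np.float64(0.016)), (np.float64(0.49), np.float64(0.15), np.float64(0.075)), (np.float64(0.503), np.float64(0.132), np.float64(0.019))]
```

View pics/z3.png

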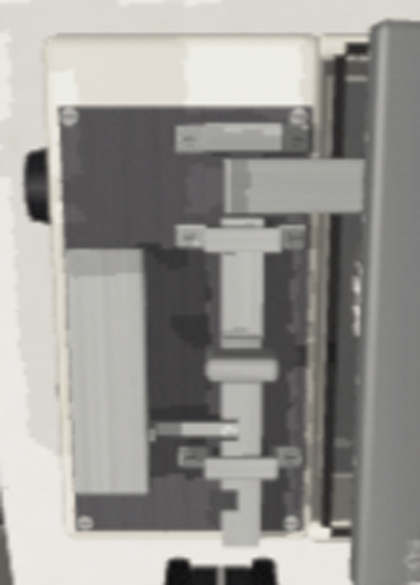

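```bash
cat > m.py <<'E'
import pickle,cv2,numpy as np,sys
from h import pts
np.set_printoptions(precision=4,suppress=True)
d=pickle.load(open('pics/%s.pkl'%sys.argv[1],'rb'));P=pts(d);X,Y,Z=P[...,0],P[...,1],P[...,2]
def rect(m,name):
    n,l,st,_=cv2.connectedComponentsWithStats(m.astype(np.uint8)); m=l==1+np.argmax(st[1:,4])
    r=cv2.minAreaRect((P[m][:,:2]*1000).astype(np.float32)); print(name,m.sum(),r,np.median(Z[m]))
rect((abs(Z-0.102)<0.005)&(X<0.44)&(X>0.38)&(Y<0.26)&(Y>0.12),'plate')
rect((abs(Z-0.113)<0.005)&(X<0.478)&(X>0.43)&(Y<0.23)&(Y>0.12),'tab')
rect((abs(Z-0.0745)<0.004)&(X<0.50)&(X>0.36)&(Y<0.33)&(Y>0.10),'deck')
yaw=np.radians(float(sys.argv[2])); 
c,s=np.cos(yaw),np.sin(yaw); O=np.array([float(sys.argv[3]),float(sys.argv[4])])
tx=(X-O[0])*c+(Y-O[1])*s; ty=-(X-O[0])*s+(Y-O[1])*c
for y in (-60,0,60):
    w=(abs(ty-y/1000)<0.003)&(Z>0.085)&(tx>-0.03)&(tx<0.13)&(Z<.2)
    o=np.argsort(tx[w]); print('lid',y,np.c_[tx[w],Z[w]][o][::max(1,len(o)//9)])
E
python3 m.py w1 -4.3 0.509 0.206
```

```text
plate 2134 ((414.8759460449219, 194.88690185546875), (83.17642211914062, 27.606958389282227), 85.49099731445312) 0.10211311472135634
tab 197 ((459.4195556640625, 196.1196746826172), (7.397407531738281, 23.437679290771484), 84.97818756103516) 0.11269376479686644
deck 8214 ((444.2878723144531, 213.38931274414062), (178.62791442871094, 100.9736099243164), 85.5973129272461) 0.0757250029920297
lid -60 [[-0.0133  0.1207]
 [-0.0029  0.1232]
 [ 0.0103  0.1205]
 [ 0.0245  0.1104]
 [ 0.0375  0.1079]
 [ 0.0523  0.1026]
 [ 0.0668  0.0983]
 [ 0.0825  0.0937]
 [ 0.0964  0.0921]
 [ 0.1116  0.0876]]
lid 0 [[-0.0126  0.121 ]
 [-0.0019  0.1248]
 [ 0.009   0.1209]
 [ 0.0234  0.1117]
 [ 0.0367  0.1082]
 [ 0.0509  0.1043]
 [ 0.0653  0.0991]
 [ 0.0806  0.0935]
 [ 0.0957  0.0924]
 [ 0.1111  0.0878]]
lid 60 [[-0.0129  0.1202]
 [-0.0029  0.1244]
 [ 0.0087  0.1204]
 [ 0.0228  0.1126]
 [ 0.0359  0.1087]
 [ 0.0497  0.1032]
 [ 0.0637  0.0996]
 [ 0.0779  0.0958]
 [ 0.0948  0.0898]
 [ 0.1108  0.0887]]
```

```bash
python3 -m pendant '[[[0,0,0],[0.027,0.0514,0],1],[[0,0,0],[0,0,0.05],1],[[0,0,0],[0,0,0.05],1],[[0,0,0],[0,0,0.03],1],[[0,0,0],[0,0,0.01],1],[[0,0,0],[0,0,0],1]]'
```

```text
time: 3.25
position: [0.503, 0.2133, 0.1377]
tool_rot: [-2.298, -2.142, 0.0]
ft_force: [0.7, 0.8, 1.2]
grip_width: 0.003
```

```bash
python3 -m pendant '[[[0,0,0],[0,0,0.01],1],[[0,0,0],[0,0,0.008],1],[[0,0,0],[0,0,0.008],1],[[0,0,0],[0,0,0.008],1],[[0,0,0],[0,0,0.006],1],[[0,0,0],[0,0,0.004],1],[[0,0,0],[0,0,0.002],1],[[0,0,0],[0,0,0],1]]'
```

```text
time: 4.25
position: [0.5037, 0.2119, 0.0913]
tool_rot: [2.3, 2.139, 0.0]
ft_force: [0.1, 0.1, -0.0]
grip_width: 0.004
```

```bash
python3 -m pendant '[[[0,0,0],[0,0,0.002],1],[[0,0,0],[0,0,0],1]]'; python3 -m pendant '[[[0,0,0],[0,0,0.0015],1],[[0,0,0],[0,0,0],1]]'
```

```text
time: 4.5
position: [0.5037, 0.212, 0.0896]
tool_rot: [2.3, 2.139, 0.001]
ft_force: [0.2, -0.6, 0.1]
grip_width: 0.003
time: 4.75
position: [0.5037, 0.212, 0.0894]
tool_rot: [2.3, 2.139, 0.001]
ft_force: [-3.0, -2.4, 9.9]
grip_width: 0.008
```

```bash
python3 -m pendant '[[[0,0,0],[0,0,0.001],1],[[0,0,0],[0,0,0],1],[[0,0,0],[0,0,-0.02],1],[[0,0,0],[0,0,-0.05],1],[[0,0,0],[-0.03,-0.03,-0.06],0.22],[[0,0,0],[-0.03,-0.03,-0.03],0.22],[[0,0,0],[0,-0.003,0],0.22],[[0,0,0],[0,0,0],0.22]]'
python3 - <<'E'
from h import *
snap('wrist','w2')
E
python3 m.py w2 -4.5 0.509 0.208
```

```text
time: 5.75
position: [0.4409, 0.1617, 0.2377]
tool_rot: [-2.299, -2.14, -0.001]
ft_force: [0.6, -0.0, -0.1]
grip_width: 0.349
plate 2851 ((413.9586181640625, 194.98390197753906), (83.29508972167969, 26.148956298828125), 85.61376190185547) 0.10213970579337289
tab 272 ((459.0528869628906, 195.68283081054688), (7.882857799530029, 22.851839065551758), 86.58863067626953) 0.11271178350451744
deck 12947 ((442.5234680175781, 213.30032348632812), (178.58140563964844, 97.88788604736328), 85.57213592529297) 0.07578870232338869
lid -60 [[-0.0197  0.0868]
 [-0.0097  0.089 ]
 [ 0.0009  0.088 ]
 [ 0.0185  0.086 ]
 [ 0.0356  0.0859]
 [ 0.0528  0.0859]
 [ 0.0698  0.0856]
 [ 0.0862  0.0856]
 [ 0.0972  0.0884]
 [ 0.1087  0.088 ]]
lid 0 [[-0.0197  0.087 ]
 [-0.0094  0.0898]
 [ 0.0011  0.0906]
 [ 0.0166  0.0854]
 [ 0.0349  0.0853]
 [ 0.0512  0.0851]
 [ 0.0672  0.0853]
 [ 0.0861  0.086 ]
 [ 0.098   0.0898]
 [ 0.1089  0.0889]]
lid 60 [[-0.0198  0.0859]
 [-0.0099  0.0886]
 [ 0.0015  0.09  ]
 [ 0.0179  0.0858]
 [ 0.0336  0.085 ]
 [ 0.0496  0.0855]
 [ 0.069   0.0855]
 [ 0.0865  0.0863]
 [ 0.0979  0.0901]]
```

View pics/w2.png

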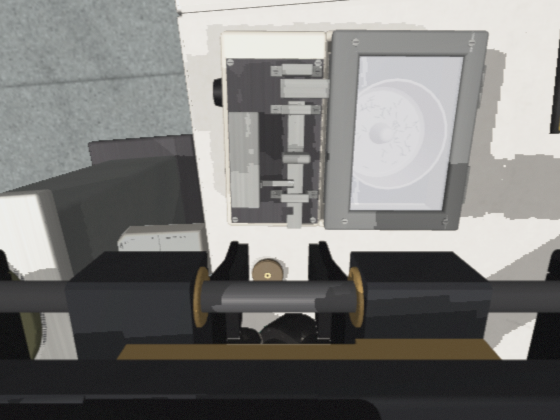

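Run:
```python
from h import *
from scipy.spatial.transform import Rotation as R
np.set_printoptions(precision=1,suppress=True)
s=monitor.get_state(); print(s['position'],s['grip_width'],s['tool_rot'])
d=pickle.load(open('pics/w2.pkl','rb'));P=pts(d)
T=(P-s['position'])@R.from_rotvec(s['tool_rot']).as_matrix()*1000
for v in range(240,290,5):
    ok=[(u,T[v,u]) for u in range(200,360) if T[v,u,2]<25 and T[v,u,2]>-80]
    print(v,[ (u,t) for u,t in ok][::6])
w=(T[...,2]<4)&(T[...,2]>-8)&(abs(T[...,1])<50)&(abs(T[...,0])<25)
for sg in (-1,1):
    q=T[w&(T[...,1]*sg>0)]; print(len(q),q.min(0),q.max(0))
```

```text
[0.4 0.2 0.2] 0.3687110408186918 [-2.3 -2.1  0. ]
240 []
245 [(230, array([ 11.4, -23.5,  -6.7])), (236, array([ 11.4, -20.5,  -6.8])), (242, array([  9.6, -18.1,  -2.5])), (248, array([ 10. , -15. ,  -3.5])), (314, array([ 9.6, 18.1, -2.6])), (320, array([11.5, 20.5, -7.1])), (326, array([11.7, 23.4, -7.5]))]
250 [(228, array([ 11.6, -23.5, -13.5])), (234, array([ 11.4, -20.8, -13. ])), (240, array([ 10.1, -18.3,  -9.8])), (246, array([ 10. , -15.4,  -9.8])), (312, array([ 9.8, 16.4, -9.3])), (318, array([ 10.1,  19.2, -10.1])), (324, array([ 11.2,  21.7, -12.7]))]
255 [(200, array([ 38. , -20.9, -78.7])), (206, array([ 36.9, -19.8, -76.2])), (230, array([ 11.1, -22. , -17.9])), (236, array([  9.8, -19.7, -15. ])), (242, array([  9.8, -16.8, -15.1])), (248, array([  5.2, -15. ,  -4.8])), (314, array([  9.8,  16.8, -15.2])), (320, array([  9.5,  19.7, -14.7])), (326, array([ 11.2,  21.9, -18.5])), (350, array([ 35.8,  20.2, -73.9])), (356, array([ 37.7,  20.8, -78.2]))]
260 [(203, array([ 37.1, -19.9, -79.8])), (225, array([ 11.4, -23.4, -24.1])), (231, array([ 11.6, -20.7, -24.6])),
[... 1147 characters left out ...]
4.6])), (337, array([ 11.8,  24.2, -34.7])), (349, array([ 31. ,  20.2, -73.5]))]
275 [(208, array([ 32.1, -19.1, -78.6])), (216, array([ 11.4, -24.9, -38.3])), (222, array([ 10.8, -22.7, -37.2])), (228, array([ 11.8, -20. , -39.1])), (234, array([  9.9, -18.1, -35.3])), (240, array([  9.4, -15.8, -34.3])), (246, array([  0.8, -15. , -17.7])), (310, array([ -1.7,  15.4, -12.9])), (316, array([  7.1,  16.2, -30.1])), (322, array([  9.5,  18.1, -34.7])), (328, array([ 11.3,  20. , -38.3])), (334, array([ 11. ,  22.5, -37.6])), (340, array([ 11.2,  24.9, -38.1])), (346, array([ 11.4,  27.2, -38.5]))]
280 []
285 []
157 [ -8.5 -24.   -8. ] [ 11.9 -14.8   0.1]
157 [-9.1 15.3 -8. ] [12.  24.3  0.2]
```

```bash
python3 -m pendant '[[[0,0,0],[0.0164,-0.0067,0.02],0.18],[[0,0,0],[0,0,0.04],0.18],[[0,0,0],[0,0,0.04],0.18],[[0,0,0],[0,0,0.01],0.18],[[0,0,0],[0,0,0],0.18],[[0,0,0],[0,0,0],0.18]]'; python3 -c "
from h import *
s=monitor.get_state();print(s['position'],s['tool_rot'],s['joint_positions']);snap('wrist','w3');snap('top','t3')"
```

```text
time: 6.55
position: [0.4367, 0.1786, 0.1294]
tool_rot: [2.3, 2.139, 0.004]
ft_force: [0.3, 0.3, 0.6]
grip_width: 0.408
[0.43668409 0.17860189 0.12940737] [2.29961901 2.13949049 0.00350693] [-8.87717370e-01 -8.93878269e-04  4.46279574e-01  2.01300483e+00
  3.37056855e-04  1.12707683e+00 -5.13695016e-01]
```

View pics/w3.png

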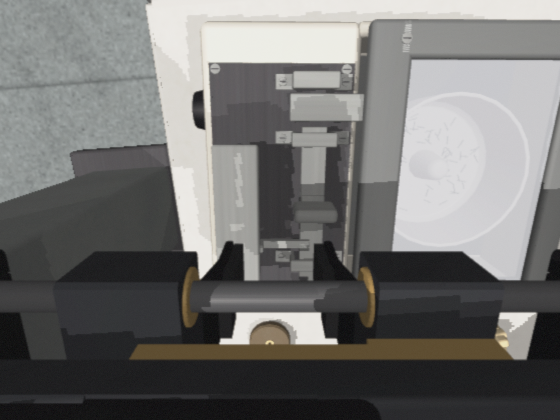

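```bash
python3 -m pendant '[[[0,0,0],[0,-0.001,0.015],0.18],[[0,0,0],[0,0,0.01],0.18],[[0,0,0],[0,0,0.004],0.18],[[0,0,0],[0,0,0],0.18]]'; python3 -m pendant '[[[0,0,0],[0,0,0.003],0.18],[[0,0,0],[0,0,0.002],0.18],[[0,0,0],[0,0,0],0.18]]'
```

```text
time: 7.15
position: [0.4339, 0.1778, 0.0988]
tool_rot: [-2.3, -2.14, 0.002]
ft_force: [-2.3, -0.9, 2.9]
grip_width: 0.407
time: 7.52
position: [0.4343, 0.178, 0.0943]
tool_rot: [-2.3, -2.14, 0.001]
ft_force: [-3.9, -1.6, 6.5]
grip_width: 0.411
```

```bash
python3 -m pendant '[[[0,0,0],[0,0,0.001],0.18],[[0,0,0],[0.003,0,0],0.18],[[0,0,0],[0.003,0,0],0.18],[[0,0,0],[0.003,0,0],0.18],[[0,0,0],[0,0,0],0.18]]'
```

```text
time: 8.15
position: [0.4364, 0.1837, 0.0943]
tool_rot: [2.299, 2.136, -0.004]
ft_force: [-3.2, -9.8, 14.3]
grip_width: 0.41
```

```bash
python3 -m pendant '[[[0,0,0],[0.003,0,0],0.18],[[0,0,0],[0.003,0,0],0.18],[[0,0,0],[0.003,0,0],0.18],[[0,0,0],[0,0,0],0.18]]'
```

```text
time: 8.65
position: [0.4377, 0.1928, 0.0943]
tool_rot: [2.299, 2.135, -0.002]
ft_force: [-1.2, -9.0, 13.2]
grip_width: 0.41
```

```bash
python3 -m pendant '[[[0,0,0],[0.004,0,0],0.18],[[0,0,0],[0.004,0,0],0.18],[[0,0,0],[0.003,0,0],0.18],[[0,0,0],[0.002,0,0],0.18],[[0,0,0],[0,0,0],0.18]]'
```

```text
time: 9.28
position: [0.4387, 0.2055, 0.0944]
tool_rot: [2.299, 2.135, -0.002]
ft_force: [-1.0, -9.0, 11.9]
grip_width: 0.411
```

```bash
python3 -m pendant '[[[0,0,0],[0.0015,0,0],0.18],[[0,0,0],[0,0,0],0.18]]'; python3 -m pendant '[[[0,0,0],[0.0015,0,0],0.18],[[0,0,0],[0,0,0],0.18]]'
```

```text
time: 9.52
position: [0.4388, 0.2066, 0.0944]
tool_rot: [2.299, 2.135, -0.003]
ft_force: [-1.0, -10.9, 12.8]
grip_width: 0.406
time: 9.78
position: [0.4389, 0.2078, 0.0943]
tool_rot: [2.299, 2.134, -0.003]
ft_force: [-1.7, -11.3, 13.4]
grip_width: 0.412
```

```bash
python3 -m pendant '[[[0,0,0],[0.0015,0,0],0.18],[[0,0,0],[0,0,0],0.18]]'; python3 -m pendant '[[[0,0,0],[0.0015,0,0],0.18],[[0,0,0],[0,0,0],0.18]]'
python3 -c "
from h import *
snap('wrist','w4')"
```

```text
time: 10.02
position: [0.4389, 0.2078, 0.0943]
tool_rot: [2.299, 2.133, -0.006]
ft_force: [-2.5, -14.6, 15.2]
grip_width: 0.412
time: 10.28
position: [0.4389, 0.2079, 0.0943]
tool_rot: [2.299, 2.131, -0.009]
ft_force: [-3.0, -17.8, 19.0]
grip_width: 0.408
```

View pics/w4.png

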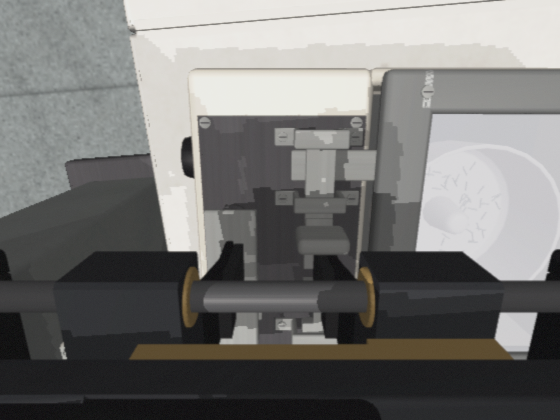

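```bash
python3 -m pendant '[[[0,0,0],[-0.004,0,0],0.18],[[0,0,0],[-0.003,0,-0.002],0.18],[[0,0,0],[0,0,-0.02],0.18],[[0,0,0],[0,0,-0.05],0.18],[[0,0,0],[-0.02,0,-0.05],0.18],[[0,0,0],[-0.02,0,-0.02],0.18],[[0,0,0],[0,0,0],0.18]]'
python3 - <<'E'
from h import *
snap('wrist','w5');snap('top','t5')
E
python3 m.py w5 -4.5 0.5085 0.208
```

```text
time: 11.2
position: [0.4352, 0.1677, 0.2365]
tool_rot: [2.302, 2.137, 0.007]
ft_force: [0.2, 0.7, -0.7]
grip_width: 0.411
plate 2843 ((413.95672607421875, 194.72373962402344), (84.32960510253906, 25.99474334716797), 85.82543182373047) 0.10211313684110734
tab 290 ((461.260009765625, 221.54452514648438), (8.135087013244629, 23.215532302856445), 86.23993682861328) 0.1127581820387871
deck 13052 ((442.402099609375, 213.22776794433594), (179.2945098876953, 98.02803802490234), 85.24512481689453) 0.07575475291725117
lid -60 [[-0.0191  0.0874]
 [-0.0084  0.0906]
 [ 0.0026  0.0886]
 [ 0.0171  0.0862]
 [ 0.0374  0.086 ]
 [ 0.0526  0.0859]
 [ 0.0687  0.0855]
 [ 0.0855  0.086 ]
 [ 0.0978  0.089 ]
 [ 0.1092  0.0889]]
lid 0 [[-0.0191  0.087 ]
 [-0.0089  0.0909]
 [ 0.0019  0.0892]
 [ 0.0217  0.0856]
 [ 0.0408  0.0857]
 [ 0.0587  0.0861]
 [ 0.073   0.0865]
 [ 0.0883  0.0852]
 [ 0.0983  0.0887]
 [ 0.1094  0.0885]]
lid 60 [[-0.0194  0.0867]
 [-0.0081  0.0901]
 [ 0.0045  0.0869]
 [ 0.0204  0.0855]
 [ 0.0369  0.0855]
 [ 0.0536  0.0858]
 [ 0.0702  0.0859]
 [ 0.0873  0.0852]
 [ 0.0983  0.0898]
 [ 0.1092  0.0889]]
```

View pics/w5.png

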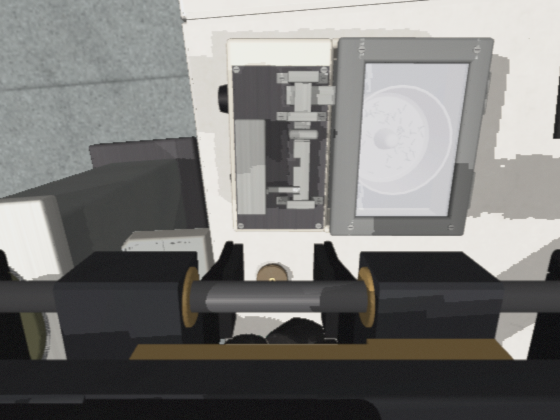

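View pics/t5.png

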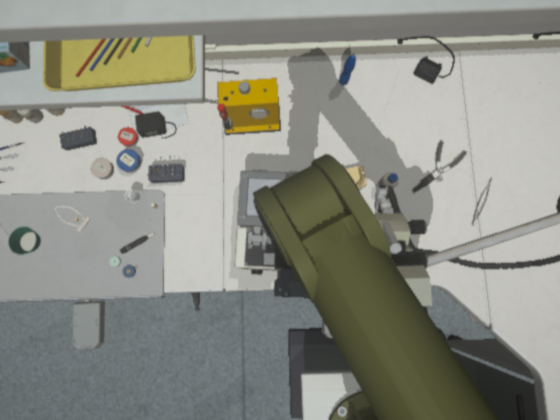

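```bash
python3 -m pendant '[[[0,0,0],[0,0,-0.04],0.18],[[0,0,0],[0.04,-0.01,0],0.18],[[0,0,0],[0.05,-0.02,0],0.18],[[0,0,0],[0.05,-0.02,0],0.18],[[0,0,0],[0.05,-0.02,0],0.18],[[0,0,0],[0.05,-0.02,0],0.18],[[0,0,0],[0.03,-0.01,0],0.18],[[0,0,0],[0,0,0],0.18]]'
python3 - <<'E'
from h import *
np.set_printoptions(precision=3,suppress=True)
a=pickle.load(open('pics/top0.pkl','rb'));d=snap('top','t6');snap('side','s6')
P=pts(d);X,Y,Z=[P[...,i] for i in range(3)]
def rect(m,name):
    n,l,st,_=cv2.connectedComponentsWithStats(m.astype(np.uint8)); m=l==1+np.argmax(st[1:,4])
    print(name,m.sum(),cv2.minAreaRect((P[m][:,:2]*1000).astype(np.float32)),np.median(Z[m]))
rect((abs(Z-0.102)<0.005)&(X<0.44)&(X>0.38)&(Y<0.26)&(Y>0.12),'plate')
rect((abs(Z-0.113)<0.005)&(X<0.478)&(X>0.43)&(Y<0.25)&(Y>0.12),'tab')
df=np.abs(a['color'].astype(int)-d['color']).sum(2)
for n,(u,v) in dict(arch=(352,178),bottle=(391,180),wheel=(345,257),burs=(167,173)).items(): print(n,P[v,u],np.median(df[v-10:v+10,u-10:u+10]))
E
```

```text
time: 12.3
position: [0.3501, 0.4477, 0.2718]
tool_rot: [2.293, 2.148, -0.007]
ft_force: [0.8, 0.1, 0.3]
grip_width: 0.408
plate 445 ((414.16217041015625, 192.94662475585938), (83.2080307006836, 26.380769729614258), 85.4842300415039) 0.10263564386845003
tab 41 ((461.5848693847656, 220.06753540039062), (6.834824085235596, 22.556310653686523), 88.256591796875) 0.113060409581479
arch [0.614 0.012 0.017] 17.0
bottle [ 0.59  -0.066  0.083] 27.0
wheel [0.418 0.04  0.012] 94.0
burs [0.64  0.476 0.025] 36.0
```

View pics/t6.png

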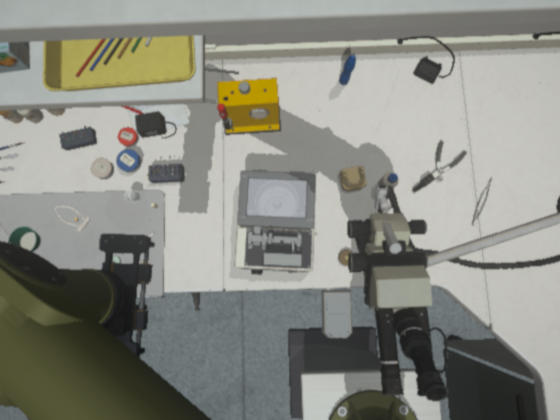

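View pics/s6.png

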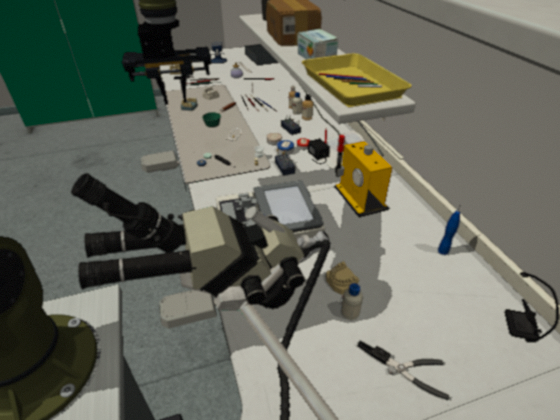

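The top view shows the tumbler shut at about (275,220). The arch (352,178), bottle (391,180), wheel (345,257) and bur block (167,173) stand where they were, and the hand is well clear at (125,290).

```bash
python3 -c "
from bench import order
print(order.close_job())"
```

```text
the job is handed in; nothing more can be done
None
```

The lid is shut, the bolt is home over the tongue, and the catch has sprung back up. I handed the job in at about 12.4 s of the 38 s allowed; no verdict is reported.

**What I did:** I pushed the lid rail down with the shut fingers until it met its stop at z = 0.089 m, with about 10 N showing. With the fingers about 36 mm apart, one held the catch plate down at z = 0.094 m with 12 to 19 N. The other slid the bolt until it stopped moving, and then I took the hand away.

**Last checks:**
- **Lid:** the window and rail lie flat, at about 86 and 89 mm.
- **Catch:** the plate top is back at 102 mm, which is fully up.
- **Bolt:** the wrist camera puts the thumb piece about 26 mm further along +y than before. The coarser top view gave y about 1.5 mm lower for the thumb piece, and about 2 mm lower for the catch plate too, so it agrees to within the calibration.
- **Bystanders:** in the top view the arch, bottle and wheel gave the same positions as at the start, to within 5 mm. I took the dark block at about x = 0.64, y = 0.48 to be the bur block. I only checked by eye that it had not moved, and its measured height there was 25 mm, not the 50 mm given, so that identification is not certain.
- **Hand:** clear of everything, with the wrist force close to zero.

The sideways force peaked at about 18 N when the bolt met its stop. No check failed outright.

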